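# Seat a carrier plate on a bench shaker's locating pin

## Task

Fit the loose carrier plate onto the bench shaker: with its long rear edge along the fence and its hole well to one side of the locating pin, rest it on top of the pin, then slide it gently along the fence until its hole drops over the pin, and let go with the plate lying flat on the deck, up against the fence and square to it. The pin is clamped somewhere along its slot, so feel for it, and do not press or ram the plate hard on pin or fence; leave the petri dish, the beaker and the small bottle where they are.

Things in the scene. Friction and masses are not known exactly. Their poses are not given: they have to be found in the camera images.
- carrier_grip (a point): Loose aluminium carrier plate, 110 x 120 x 8 mm (x, y, z), some 0.25 kg, lying flat at first. Across its middle stands a black grip bar, 14 mm thick (x), 60 mm long (y), 40 mm high above the plate. This point is inside the bar over the plate's centre, 24 mm above the plate's underside, 24 mm below the bar's top. Axes: z up, x to the rear edge, 55 mm away, which goes to the fence.
- carrier_hole (a point): Centre of the plate's only hole, a round through hole 13 mm wide, 32 mm from the grip bar's middle toward the plate's front (-x). Mid-thickness of the plate, 4 mm above its underside.
- shaker: Compact bench shaker fixed on the bench, left or right of the middle: white housing, black knob in front, flat aluminium deck 156 x 186 mm (x, y), deck top 50 mm above the bench. Origin: centre of its underside; x to its back, z up. Seated, the plate's underside lies on the deck and the pin shows through its hole.
- fence_middle (a point): Foot of the front face of the straight fence along the back of the deck, at its middle, at deck height (60 mm behind the shaker's centre). The fence is 186 mm long (y) and 18 mm higher than the deck. With the plate's rear edge against it, the hole is in line with the pin.
- slot_middle (a point): Middle of the short black slot in the deck, at deck height, 26.5 mm in front of the shaker's centre. The fixed steel pin, 10 mm thick, round-topped, stands 12 mm above the deck, clamped anywhere from -16 to +16 mm along the shaker's y from this point; where is not measured and differs each time.
- petri: Closed petri dish, 59 mm wide, 13 mm high, lying between the two work places; origin at the centre of its underside.
- beaker: Glass beaker, 52 mm wide, 67 mm high, standing behind the work; origin at the centre of its underside.
- bottle_small: Small white reagent bottle, 44 mm wide, 92 mm high, standing behind the work; origin at the centre of its underside.
There are look-alikes about, which are no part of the job. Leave any turquoise look-alike of the part that bears carrier_grip alone.

How it is judged:
On the way:
1. the plate, over the deck, is set down on top of the pin and rides on it above the deck (contact force between carrier and shaker above 0.3 N and z of carrier_grip in the frame of shaker between 0.08 and 0.092 m and x of carrier_grip in the frame of shaker between -0.03 and 0.02 m and y of carrier_grip in the frame of shaker between -0.05 and 0.05 m), for 0.3 s.
At the end, for the whole second after the job is handed in: The plate rests on the deck with the pin through its hole: underside within 1.5 mm of the deck, tilt under 0.03 rad, rear edge within 2.5 mm of the fence at the middle and square to it within 0.05 rad, centre within 25 mm of the shaker's middle along the fence, at rest and released (z of carrier_grip in the frame of shaker between 0.072 and 0.0755 m and x of carrier_grip in the frame of shaker between 0.0025 and 0.0075 m and y of carrier_grip in the frame of shaker between -0.025 and 0.025 m and angle between carrier_grip's own z axis and vertical below 0.03 rad and angle between the x axis of carrier_grip and the x axis of shaker, either way round below 0.05 rad and linear speed of carrier below 0.01 m/s); the robot touches nothing.
It fails at once if the plate, not yet down on the deck, is pressed on the pin or the fence with more than 30 N (contact force between carrier and shaker above 30 N and z of carrier_grip in the frame of shaker above 0.0765 m).
It fails at once if the petri dish is moved more than 20 mm (distance of petri from where it was at the start of the episode above 0.02 m).
It fails at once if the beaker is moved more than 20 mm (distance of beaker from where it was at the start of the episode above 0.02 m).
It fails at once if the small bottle is moved more than 20 mm (distance of bottle_small from where it was at the start of the episode above 0.02 m).
It also fails if it takes over 72 s, if anything falls off the work surface, if the arm or the gripper's body presses on something with over 40 N, if the wrist force passes 120 N, or if a joint passes its speed limit or range.

## Robot

A 6-joint arm with a two-finger parallel gripper is mounted at the origin on the work surface; the furniture and walls round the work are solid. World frame = base frame: x ahead of the robot, y to its left, z up, the work surface at z = 0. Lengths are in m, angles in rad, forces in N, time in s.
With the tool pointing down it reaches from about 0.4 to 0.825 m from the base axis. Payload 7 kg.
Tool frame: the origin (TCP) lies at the very end of the fingers, on their centre line; the grasp point (between the pads) lies 19 mm behind it; z points along the fingers, y is the line along which they close (so a half turn about z gives the same grasp; the last joint's range is limited). The gripper opens to 88 mm and grips with 3 to 60 N. Pads are 19 mm wide; open, the fingers measure 130 mm over their backs; the gripper's body (78 mm by 193 mm) begins 47 mm behind the grasp point.
Start: joints at [1.511, 0.359, 0.012, 0, -1.224, -0.288], TCP at [0.23, 0.635, 0.227] pointing down, gripper open.
Joint ranges: [-3.07, 3.07], [-1.43, 2.12], [-1.02, 1.25], [-3.03, 1.67], [-3.05, -0], [-3.03, 3.03]. Speed limits (rad/s): [2.39, 2.39, 3.01, 3.14, 3.14, 3.14].

## Interface

Orientations are given as [roll, pitch, yaw] about the fixed x, y, z axes, in that order (R = Rz(yaw) Ry(pitch) Rx(roll)).
In Python, from station import arm, vision gives the robot as it stands. The module is installed in compiled form; this text tells all that it offers.
- The arm moves only by the tool jog_arm, never from a script. Its argument "steps" is a list that holds one entry, the list of rows, each a list of 7 numbers: the closure in counts, from 0 (fully open) to 255 (shut), then the shift along the tool's x, y, z scaled (see below), then the turn, a rotation vector about the tool's x, y, z scaled (see below). In form: [[[grip, dx, dy, dz, rx, ry, rz], ...]]. A call has 1 to 8 rows; each row is the pose to reach, as a shift and turn from the pose commanded when the call began, along the tool's axes at that moment; what a row does not reach only later rows make up. The controller multiplies each number of a shift by 250 mm and each number of a turn by 45 degrees. A row lasts 1/10 s, in which the tool goes at most 50 mm and 8.59 degrees, less where a joint would pass 70% of its speed; a pose out of reach is approached as far as the arm can. A call with a number of a shift or a turn outside -1 to 1 is refused whole. A call with a gripper value outside its range is refused whole. The fingers move at their own pace and stop on an object; "newtons" is the grip in N (left out, the last holds). Time passes only in rows, so rows that repeat a pose let the fingers close. It gives the time, the measured TCP pose, the force, the opening and the grip force at its end, in the units of the state.
- arm.get_state(): the state, without advancing time (a new reading comes with each control period).
- vision.grab_frame(name): name is "side" or "top"; returns a dict with "color" (480x640x3 uint8, red, green, blue), "vfov" (degrees; the focal length in pixels is half the picture's height over the tangent of half this angle, whatever the lens; pixels are square), "cx", "cy" (the principal point, pixels), "k1" (the pictures are not rectified: a ray, as slopes to the right and down, at radius r is drawn at 1 + k1 r^2 times it, then the intrinsics apply), "extrinsics" (4x4, takes a point from world to camera coordinates). Camera axes: x right, y down, z forward; pixel columns grow to the right and rows downward; lengths in m; the calibration is good to about 2 mm. A picture is of the moment at which its call begins. There is no depth.
- arm.job_done(): hands the job in; it is judged then, once.
The state is a dict: "t": time; "q": joint angles; "qd": joint speeds; "joint_efforts": joint torques, N m; "eef_pos": TCP position; "ee_rot": TCP orientation; "force": force on the tool from outside, world axes, zero at the start; "moment": the same for the moment, N m; "width": finger opening in m; "gripper_force": force on a finger pad.
Only numpy, scipy, OpenCV 4.12 (cv2) and the standard library are available. Lean on these libraries where they do the work, as an engineer would, in place of code of your own. Each camera call takes 0.05 s, during which the arm holds its last target. There are 200 camera calls.

## Working session

There is one attempt and no reset: what is moved stays moved. The work goes in short steps, Python scripts to look and compute and a tool call to move; the robot and the scene stay as the last step left them, time stands still between calls to the robot, and variables do not carry over. Pictures are saved under pics/ and viewed, at most 10 in all, crops included, and the job is handed in when it is done.

Besides the shell and the picture viewer there is one more tool, called after ">>>" as a command line: name --argument value ..., lists and objects as JSON in quotes. jog_arm: Moves the arm, as the interface text tells. Its arguments: {"type":"object","properties":{"steps":{"type":"array","items":{"type":"array","items":{"type":"array","items":{"type":"number"}}}},"newtons":{"type":"number"}},"required":["steps"]}

```bash
mkdir -p pics; cat > h.py <<'E'
import numpy as np, cv2
from station import arm, vision
def grab(n,save=None):
    f=vision.grab_frame(n)
    if save: cv2.imwrite('pics/'+save,f['color'][:,:,::-1])
    return f
def cam(f):
    fl=240/np.tan(np.radians(f['vfov'])/2)
    return fl,np.array(f['extrinsics'])
def ray(f,u,v):
    fl,E=cam(f); d=np.array([(u-f['cx'])/fl,(v-f['cy'])/fl]); s=d.copy()
    for _ in range(20): s=d/(1+f['k1']*(s@s))
    R=E[:3,:3]; return -R.T@E[:3,3], R.T@np.array([s[0],s[1],1])
def onz(f,u,v,z):
    o,d=ray(f,u,v); return o+d*(z-o[2])/d[2]
def proj(f,p):
    fl,E=cam(f); c=E[:3,:3]@np.array(p)+E[:3,3]; s=c[:2]/c[2]; s=s*(1+f['k1']*(s@s))
    return s*fl+[f['cx'],f['cy']]
E
python3 - <<'E'
from h import *
for n in('top','side'):
    f=grab(n,n+'0.png'); print(n,f['vfov'],f['k1'],np.round(ray(f,320,240),3).tolist())
print(arm.get_state())
E
```

```text
top 51.18665422877059 -0.010358121874112648 [[0.534, 0.038, 1.293], [0.031, 0.013, -1.0]]
side 53.50760265069077 0.03319960029959729 [[0.277, 0.61, 0.657], [0.348, -0.668, -0.658]]
{'t': 0.1, 'q': array([ 1.51106618e+00,  3.59336150e-01,  1.11450091e-02, -2.56999816e-04,
       -1.22409187e+00, -2.88097413e-01]), 'qd': array([ 0.00031382, -0.00076394,  0.00100682,  0.0003008 , -0.00035625,
       -0.00063498]), 'joint_efforts': array([-1.31712888e-03, -5.84164810e+01,  2.93750006e+01,  7.01553270e+00,
        1.01078750e-02, -5.72300632e-05]), 'eef_pos': array([0.22997458, 0.6341582 , 0.22570977]), 'ee_rot': array([ 3.14009859e+00, -1.90791604e-04, -3.47914929e-01]), 'force': array([ 0.11945075, -0.32930194, -0.21299656]), 'moment': array([ 0.00182045, -0.01676647, -0.01674234]), 'gripper_force': 0.0, 'width': 0.08724255827658016}
```

View pics/top0.png

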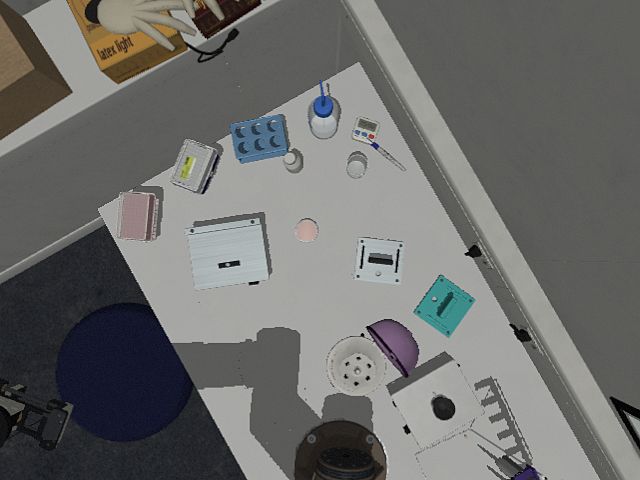

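View pics/side0.png

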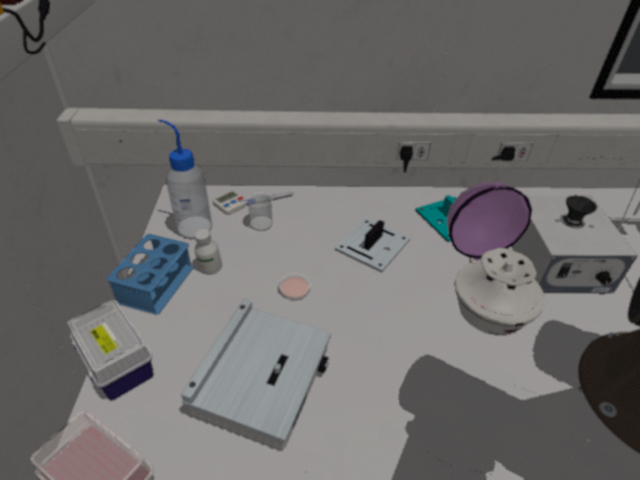

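Top view: the shaker is at about (229,254) with its fence along the upper edge. The plate candidates are the grey one with a black bar at (379,260) and the turquoise one at (444,305). The grey one fits as bare aluminium and the turquoise is the look-alike, so I'll confirm with a crop.

```bash
python3 - <<'E'
from h import *
t=cv2.imread('pics/top0.png')
a=cv2.resize(t[225:295,340:480],(800,400),interpolation=cv2.INTER_CUBIC)
s=cv2.imread('pics/top0.png')[205:300,180:280]
b=cv2.resize(t[205:300,180:280],(400,380),interpolation=cv2.INTER_CUBIC)
cv2.imwrite('pics/c1.png',a)
out=np.zeros((600,800,3),np.uint8)
out[:300,:600]=cv2.resize(t[225:295,340:480],(600,300),interpolation=cv2.INTER_CUBIC)
out[300:,:316]=cv2.resize(s,(316,300),interpolation=cv2.INTER_CUBIC)
sd=cv2.imread('pics/side0.png')[205:280,325:425]
out[300:,400:]=cv2.resize(sd,(400,300),interpolation=cv2.INTER_CUBIC)
cv2.imwrite('pics/c1.png',out)
E
```

```text
(no output)
```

View pics/c1.png

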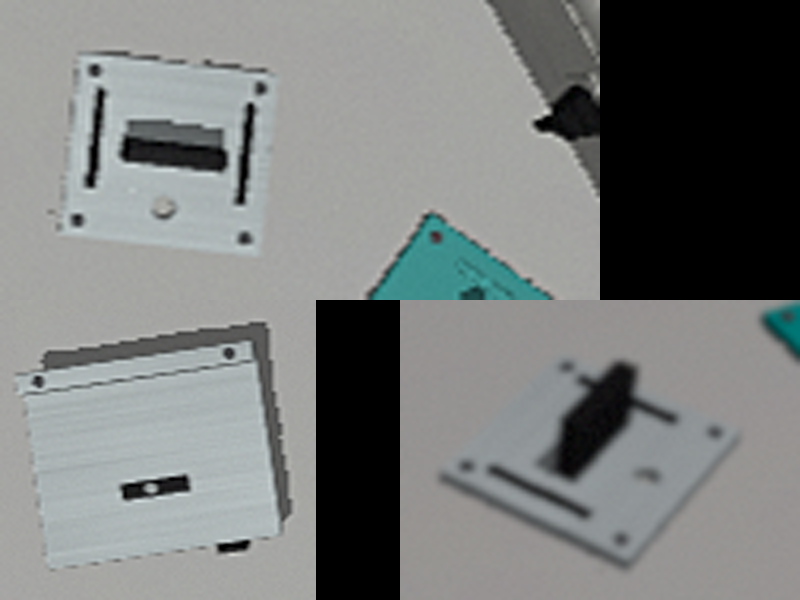

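The crop confirms it: the grey plate has a black bar and one bright hole on the image-lower side at about (378,273). The shaker's slot is at about (229,359→254), the pin shows in it slightly left of its middle, and the fence is at the top.

```bash
python3 - <<'E'
from h import *
f=grab('top')
k=300/70
P=lambda x,y,z:onz(f,340+(x+.5)/k-.5,225+(y+.5)/k-.5,z)
c=[P(*p,.008) for p in [(78,55),(275,70),(258,253),(58,232)]]
print('plate',np.round(c,4).tolist())
ctr=np.mean(c,0);print('ctr',ctr, 'sides',[round(np.linalg.norm(c[i]-c[(i+1)%4]),4) for i in range(4)])
h=P(163,207,.004);print('hole',h,'dist',np.linalg.norm((h-ctr)[:2]))
xa=c[0]+c[1]-c[2]-c[3];print('yaw x-axis',np.arctan2(xa[1],xa[0]))
ya=c[0]+c[3]-c[1]-c[2];print('yaw from y',np.arctan2(-ya[0],ya[1]))
b=[P(*p,.048) for p in [(122,138),(228,148),(226,170),(121,160)]]
print('bar top',np.mean(b,0))
k2=3.16
S=lambda x,y,z:onz(f,180+(x+.5)/k2-.5,205+(y+.5)/k2-.5,z)
s=[S(50,568,.05),S(280,530,.05)];fe=[S(20,393,.068),S(258,360,.068)]; fb=[S(16,375,.068),S(250,341,.068)]
print('front',np.round(s,4).tolist(),np.linalg.norm(s[0]-s[1]));print('fence',np.round(fe,4).tolist(),np.linalg.norm(fe[0]-fe[1]))
for a in(s,fe):
  y=a[0]-a[1];print('yaw sh',np.arctan2(-y[0],y[1]))
y=(fe[0]-fe[1])/np.linalg.norm(fe[0]-fe[1]);print('front-fence dist',abs(np.cross(y[:2],(s[0]-fe[0])[:2])),'exp .138')
sl=[S(122,491,.05),S(189,483,.05)];print('slot',np.mean(sl,0),np.linalg.norm(sl[0]-sl[1]),'pin',S(151,488,.06))
print('petri',onz(f,306,230,.0065),'bottle',onz(f,292,160,.09),'beaker',onz(f,357,165,.06))
# precise masks
g=cv2.cvtColor(f['color'],cv2.COLOR_RGB2HSV)
m=(g[...,2]<50)&(g[...,1]>=0)
n,l,st,ce=cv2.connectedComponentsWithStats(m.astype(np.uint8))
for i in range(1,n):
  if 10<st[i,4]<600 and 180<ce[i][0]<420 and 225<ce[i][1]<295: print(ce[i],st[i])
E
```

```text
plate [[0.5815, -0.0419, 0.008], [0.5731, -0.1599, 0.008], [0.4638, -0.1498, 0.008], [0.4756, -0.0303, 0.008]]
ctr [ 0.52350917 -0.09544316  0.008     ] sides [np.float64(0.1183), np.float64(0.1098), np.float64(0.1201), np.float64(0.1064)]
hole [ 0.4907573  -0.09337249  0.004     ] dist 0.032817265012883345
yaw x-axis -0.1002796151428018
yaw from y -0.08472223441740898
bar top [ 0.52293107 -0.09533921  0.048     ]
front [[0.2158, 0.3588, 0.05], [0.2464, 0.1799, 0.05]] 0.1814865913510154
fence [[0.3539, 0.3791, 0.068], [0.3804, 0.196, 0.068]] 0.1849869997709834
yaw sh 0.1692080628480169
yaw sh 0.14348324808475435
front-fence dist 0.139594545948922 exp .138
slot [0.27902843 0.27729075 0.05      ] 0.05260423785261219 pin [0.2802933 0.2788366 0.06     ]
petri [0.59991322 0.0912985  0.0065    ] bottle [0.76474689 0.12286643 0.09      ] beaker [ 0.75897148 -0.0359809   0.06      ]
[361.78125 257.875  ] [360 246   4  23  32]
[396.84848485 260.51515152] [395 249   4  23  33]
[380.4   260.464] [369 257  24   8 125]
[233.55813953 262.97674419] [227 261  13   6  43]
[221.83333333 264.93333333] [219 263   8   5  30]
[253.38095238 282.52380952] [249 281  10   4  21]<stdin>:19: DeprecationWarning: Arrays of 2-dimensional vectors are deprecated. Use arrays of 3-dimensional vectors instead. (deprecated in NumPy 2.0)
```

```bash
cat >> h.py <<'E'
from scipy.spatial.transform import Rotation as Ro
def go(target,yaw):
    s=arm.get_state(); R=Ro.from_euler('xyz',s['ee_rot']); 
    d=R.inv().apply(np.array(target)-s['eef_pos'])/.25
    r=(R.inv()*Ro.from_euler('xyz',[np.pi,0,yaw])).as_rotvec()/np.radians(45)
    print('at',np.round(s['eef_pos'],4),np.round(s['ee_rot'],4),'F',np.round(s['force'],2),'w',round(s['width'],4),'t',s['t'])
    print('shift',np.round(d,3),'turn',np.round(r,3))
E
```

>>> jog_arm --steps '[[[0,0.9,1.0,0,0,0,1],[0,0.9,1.0,0,0,0,1],[0,0.9,1.0,0,0,0,1],[0,0.9,1.0,0,0,0,1],[0,0.9,1.0,0,0,0,1],[0,0.9,1.0,0,0,0,1],[0,0.9,1.0,0,0,0,1],[0,0.9,1.0,0,0,0,1]]]'

```text
t: 0.95
eef_pos: [0.357, 0.3191, 0.2268]
ee_rot: [3.141, 0.0, -1.136]
force: [-0.2, 0.3, -0.0]
width: 0.0879
gripper_force: 0.0
```

```bash
python3 -c "
from h import *
go([.523,-.0955,.15],-1.663)"
```

```text
at [0.357  0.3191 0.2268] [ 3.1414e+00  1.0000e-04 -1.1364e+00] F [-0.2   0.34 -0.04] w 0.0879 t 0.95
shift [1.784 0.096 0.307] turn [0.    0.    0.671]
```

>>> jog_arm --steps '[[[0,0.9,0.05,0.1,0,0,0.67],[0,0.9,0.05,0.1,0,0,0.67],[0,0.9,0.05,0.1,0,0,0.67],[0,0.9,0.05,0.1,0,0,0.67],[0,0.9,0.05,0.1,0,0,0.67],[0,0.9,0.05,0.1,0,0,0.67]]]'

```text
t: 1.55
eef_pos: [0.4407, 0.1113, 0.2009]
ee_rot: [3.141, -0.001, -1.663]
force: [-1.1, -0.3, -0.1]
width: 0.0876
gripper_force: 0.0
```

```bash
python3 -c "
from h import *
go([.523,-.0955,.15],-1.663)"
```

```text
at [0.4407 0.1113 0.2009] [ 3.1405e+00 -1.0000e-03 -1.6630e+00] F [-1.07 -0.29 -0.14] w 0.0876 t 1.55
shift [ 0.793 -0.404  0.204] turn [ 0.001 -0.001  0.   ]
```

>>> jog_arm --steps '[[[0,0.79,-0.4,0.2,0,0,0],[0,0.79,-0.4,0.2,0,0,0],[0,0.79,-0.4,0.2,0,0,0],[0,0.79,-0.4,0.2,0,0,0],[0,0.79,-0.4,0.2,0,0,0],[0,0.79,-0.4,0.2,0,0,0],[0,0.79,-0.4,0.2,0,0,0]]]'

```text
t: 2.25
eef_pos: [0.5226, -0.0917, 0.151]
ee_rot: [3.14, -0.0, -1.66]
force: [-0.2, 0.9, -0.0]
width: 0.0876
gripper_force: 0.0
```

```bash
python3 - <<'E'
from h import *
go([.523,-.0955,.013],-1.663)
f=grab('side','s1.png')
a=cv2.imread('pics/s1.png')[130:290,270:470]; cv2.imwrite('pics/s1c.png',cv2.resize(a,(750,600),interpolation=cv2.INTER_CUBIC))
s=arm.get_state();print('tcp px',proj(f,s['eef_pos']), 'barctr px',proj(f,[.523,-.0955,.048]))
E
```

```text
at [ 0.5226 -0.0917  0.151 ] [ 3.1405e+00 -2.0000e-04 -1.6605e+00] F [-0.23  0.86 -0.01] w 0.0876 t 2.25
shift [ 0.015 -0.004  0.552] turn [ 0.001 -0.     0.003]
tcp px [379.00321612 186.26332059] barctr px [374.17734099 227.72078218]
```

View pics/s1c.png

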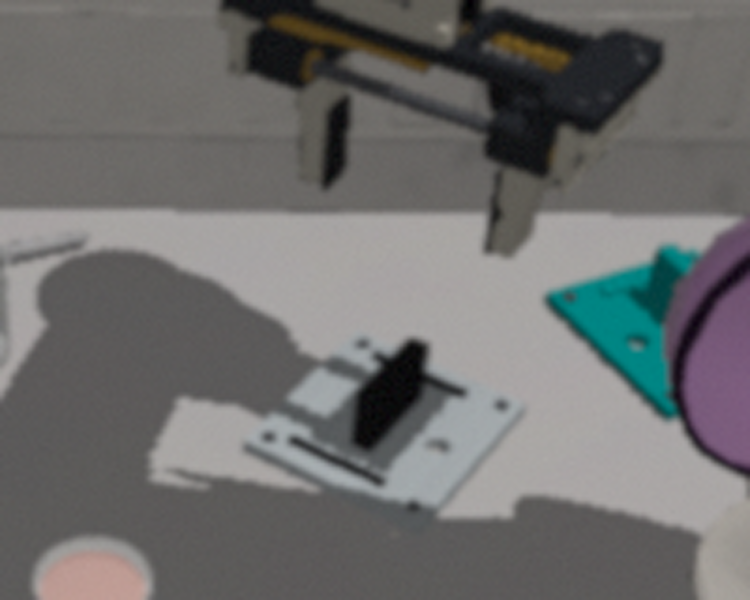

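The fingers straddle the bar, whose top is at about (374,230) in the full image. Descending.

>>> jog_arm --steps '[[[0,0.0,0,0.2,0,0,0],[0,0.0,0,0.35,0,0,0],[0,0.0,0,0.45,0,0,0],[0,0,0,0.5,0,0,0],[0,0,0,0.54,0,0,0],[0,0,0,0.55,0,0,0],[0,0,0,0.55,0,0,0],[0,0,0,0.55,0,0,0]]]'

```text
t: 3.1
eef_pos: [0.5234, -0.0916, 0.0152]
ee_rot: [-3.14, 0.0, -1.659]
force: [0.6, 0.2, 0.3]
width: 0.0875
gripper_force: 0.0
```

>>> jog_arm --steps '[[[255,0,0,0,0,0,0],[255,0,0,0,0,0,0],[255,0,0,0,0,0,0],[255,0,0,0,0,0,0],[255,0,0,0,0,0,0],[255,0,0,0,0,0,0],[255,0,0,0,0,0,0],[255,0,0,0,0,0,0]]]' --newtons 25

```text
t: 3.9
eef_pos: [0.5225, -0.0918, 0.014]
ee_rot: [3.142, -0.0, -1.659]
force: [0.2, -0.2, -0.5]
width: 0.029
gripper_force: 0.0
```

>>> jog_arm --steps '[[[255,0,0,0,0,0,0],[255,0,0,0,0,0,0],[255,0,0,0,0,0,0],[255,0,0,0,0,0,0],[255,0,0,0,0,0,0]]]'

```text
t: 4.4
eef_pos: [0.5227, -0.0918, 0.0141]
ee_rot: [-3.141, 0.0, -1.659]
force: [-0.1, 0.2, -0.9]
width: 0.0143
gripper_force: 25.0
```

>>> jog_arm --steps '[[[255,0,0,-0.1,0,0,0],[255,0,0,-0.2,0,0,0],[255,0,0,-0.35,0,0,0],[255,0,0,-0.5,0,0,0],[255,0,0,-0.6,0,0,0],[255,0,0,-0.6,0,0,0],[255,0,0,-0.6,0,0,0]]]'

```text
t: 5.1
eef_pos: [0.5219, -0.0917, 0.1637]
ee_rot: [3.141, 0.001, -1.66]
force: [-1.8, -0.5, -3.6]
width: 0.0138
gripper_force: 25.0
```

```bash
python3 - <<'E'
from h import *
f=grab('top','t2.png')
go([.3118,.280,.16],-1.419)
a=cv2.imread('pics/t2.png')[200:300,320:440]; b=cv2.imread('pics/side0.png')
grab('side','s2.png')
c=cv2.imread('pics/s2.png')[120:270,280:480]
cv2.imwrite('pics/c2.png',np.hstack([cv2.resize(a,(400,333),interpolation=3),cv2.resize(c,(400,333),interpolation=3)]))
E
```

```text
at [ 0.5214 -0.0918  0.1629] [ 3.1396e+00  2.0000e-04 -1.6599e+00] F [-0.57  0.19 -4.28] w 0.0141 t 5.15
shift [-1.407  0.967  0.014] turn [ 0.002  0.001 -0.307]
```

View pics/c2.png

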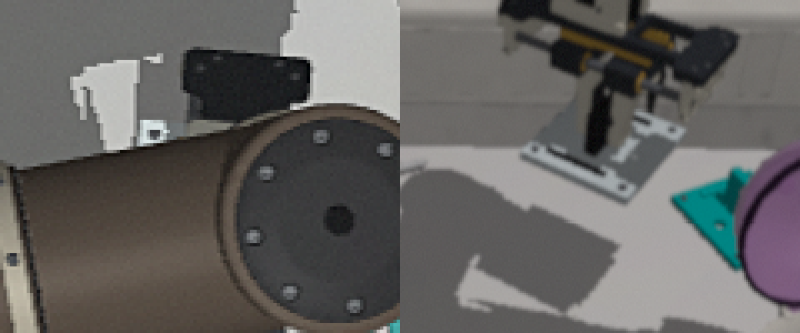

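The plate is held by its bar and hangs level (right crop). I'll refine the shaker's yaw from its edges, then move over it.

```bash
python3 - <<'E'
from h import *
f=grab('top')
g=cv2.cvtColor(f['color'],cv2.COLOR_RGB2GRAY)[205:300,175:285]
L=cv2.createLineSegmentDetector().detect(cv2.resize(g,None,fx=4,fy=4,interpolation=cv2.INTER_CUBIC))[0][:,0]
for l in L:
    if np.hypot(l[2]-l[0],l[3]-l[1])>140:
        p=[(l[i]+.5)/4-.5+(175 if i%2==0 else 205) for i in range(4)]
        a,b=onz(f,p[0],p[1],.06),onz(f,p[2],p[3],.06); d=b-a; an=np.arctan2(d[1],d[0])
        print(np.round(p,1),np.round(a[:2],4),np.round(b[:2],4),'L',round(np.linalg.norm(d),3),'yaw',round((an+np.pi/4)%(np.pi/2)-np.pi/4,4))
yaw=.152;X=np.array([np.cos(yaw),np.sin(yaw)]);Y=np.array([-X[1],X[0]])
tgt=np.array([.3118,.280])-.008*X+.029*Y; print(tgt); go([*tgt,.15],yaw-np.pi/2)
E
```

```text
[265.7 258.9 260.7 224. ] [0.5255 0.1876] [0.6114 0.2009] L 0.087 yaw 0.1531
[0.29950119 0.30745431]
at [ 0.5214 -0.0919  0.1624] [ 3.1385e+00 -4.0000e-04 -1.6597e+00] F [ 0.02 -0.07 -3.39] w 0.014 t 5.25
shift [-1.512  1.026  0.052] turn [ 0.004 -0.    -0.307]
```

The line's position disagrees with my shaker estimate. I forgot to subtract the 300-row offset of that crop panel, so I'm recomputing.

```bash
cat > sh.py <<'E'
from h import *
f=grab('top')
k2=3.16
S=lambda x,y,z:onz(f,180+(x+.5)/k2-.5,205+(y-300+.5)/k2-.5,z)
s=[S(50,568,.05),S(280,530,.05)];fe=[S(20,393,.068),S(258,360,.068)]
print('front',np.round(s,4).tolist(),np.linalg.norm(s[0]-s[1]));print('fence',np.round(fe,4).tolist(),np.linalg.norm(fe[0]-fe[1]))
for a in(s,fe):
  y=a[0]-a[1];print('yaw sh',np.arctan2(-y[0],y[1]))
y=(fe[0]-fe[1])/np.linalg.norm(fe[0]-fe[1]);d=s[0]-fe[0];print('front-fence dist',y[0]*d[1]-y[1]*d[0],'exp .138')
sl=[S(122,491,.05),S(189,483,.05)];print('slot',np.mean(sl,0),np.linalg.norm(sl[0]-sl[1]),'pin',S(151,488,.06))
g=cv2.cvtColor(f['color'],cv2.COLOR_RGB2GRAY)[205:300,175:285]
L=cv2.createLineSegmentDetector().detect(cv2.resize(g,None,fx=4,fy=4,interpolation=cv2.INTER_CUBIC))[0][:,0]
for l in L:
    if np.hypot(l[2]-l[0],l[3]-l[1])>80:
        p=[(l[i]+.5)/4-.5+(175 if i%2==0 else 205) for i in range(4)]
        a,b=onz(f,p[0],p[1],.06),onz(f,p[2],p[3],.06); d=b-a; an=np.arctan2(d[1],d[0])
        print(np.round(p,1),np.round(a[:2],4),np.round(b[:2],4),'L',round(np.linalg.norm(d),3),'yaw',round((an+np.pi/4)%(np.pi/2)-np.pi/4,4))
E
python3 sh.py
```

```text
front [[0.4488, 0.362, 0.05], [0.4796, 0.1821, 0.05]] 0.18251672670077576
fence [[0.5851, 0.3825, 0.068], [0.6117, 0.1983, 0.068]] 0.18611978376138333
yaw sh 0.16942921414084083
yaw sh 0.14362767835900836
front-fence dist 0.1378148203938537 exp .138
slot [0.51266493 0.28005349 0.05      ] 0.052911177768278715 pin [0.51204218 0.28159731 0.06      ]
[239.1 264.9 265.9 259.8] [0.5104 0.2529] [0.5232 0.1871] L 0.067 yaw 0.1933
[236.2 293.5 235.7 268.8] [0.4402 0.2592] [0.5007 0.2613] L 0.061 yaw 0.0341
[248.7 219.  220.5 223. ] [0.6235 0.2305] [0.6132 0.3001] L 0.07 yaw 0.1471
[265.7 258.9 260.7 224. ] [0.5255 0.1877] [0.6114 0.2009] L 0.087 yaw 0.1533
```

```bash
cat > g.py <<'E'
import sys
from h import *
yaw=.148;X=np.array([np.cos(yaw),np.sin(yaw)]);Y=np.array([-X[1],X[0]])
C=np.array([.5439,.2835])  # seated grip at slot middle
dx,dy,z=map(float,sys.argv[1:4]); t=C+dx*X+(dy+.0037)*Y
s=arm.get_state(); e=s['eef_pos'][:2]-C; print('rel X,Y',e@X,e@Y-.0037)
go([*t,z],yaw-np.pi/2)
E
python3 g.py -.008 .024 .15
```

```text
rel X,Y -0.0774766760203756 -0.371693683879684
at [ 0.5215 -0.0919  0.1625] [ 3.1386e+00 -5.0000e-04 -1.6596e+00] F [-0.26  0.33 -2.82] w 0.0137 t 5.3
shift [-1.604  0.101  0.049] turn [ 0.004 -0.    -0.302]
```

>>> jog_arm --steps '[[[255,-0.1,0,0,0,0,0],[255,-0.25,0,0,0,0,-0.1],[255,-0.4,0.05,0,0,0,-0.2],[255,-0.55,0.05,0,0,0,-0.3],[255,-0.7,0.05,0,0,0,-0.3],[255,-0.85,0.05,0,0,0,-0.3],[255,-0.9,0.05,0,0,0,-0.3],[255,-0.9,0.05,0,0,0,-0.3]]]'

```text
t: 6.1
eef_pos: [0.5298, 0.1349, 0.1629]
ee_rot: [3.14, -0.001, -1.421]
force: [-0.7, -0.6, -2.3]
width: 0.0136
gripper_force: 25.0
```

```bash
python3 g.py -.008 .024 .13
```

```text
rel X,Y -0.035913184323253834 -0.14863287424019478
at [0.5298 0.1349 0.1629] [ 3.1399e+00 -7.0000e-04 -1.4215e+00] F [-0.75 -0.57 -2.28] w 0.0136 t 6.1
shift [-0.69  -0.113  0.131] turn [ 0.002 -0.001  0.002]
```

>>> jog_arm --steps '[[[255,-0.1,0,0,0,0,0],[255,-0.25,-0.05,0,0,0,0],[255,-0.4,-0.1,0.0,0,0,0],[255,-0.55,-0.11,0.05,0,0,0],[255,-0.65,-0.11,0.1,0,0,0],[255,-0.69,-0.11,0.13,0,0,0],[255,-0.69,-0.11,0.13,0,0,0],[255,-0.69,-0.11,0.13,0,0,0]]]'

```text
t: 6.9
eef_pos: [0.5319, 0.3067, 0.1311]
ee_rot: [3.14, -0.001, -1.424]
force: [1.0, 0.2, -3.5]
width: 0.014
gripper_force: 25.0
```

```bash
python3 g.py -.008 .024 .082
python3 - <<'E'
from h import *
a=grab('side','s3.png'); b=grab('top','t3.png')
c=cv2.imread('pics/s3.png')[240:460,150:370]; t=cv2.imread('pics/t3.png')[190:300,170:280]
cv2.imwrite('pics/c3.png',np.hstack([cv2.resize(c,(480,480),interpolation=3),cv2.resize(t,(320,480),interpolation=3)][:1]))
E
```

```text
rel X,Y -0.008443060776110844 0.02104570561049683
at [0.5319 0.3067 0.1311] [ 3.1405e+00 -1.2000e-03 -1.4242e+00] F [ 1.02  0.16 -3.48] w 0.014 t 6.9
shift [-0.012 -0.002  0.197] turn [ 0.001 -0.002 -0.002]
```

View pics/c3.png

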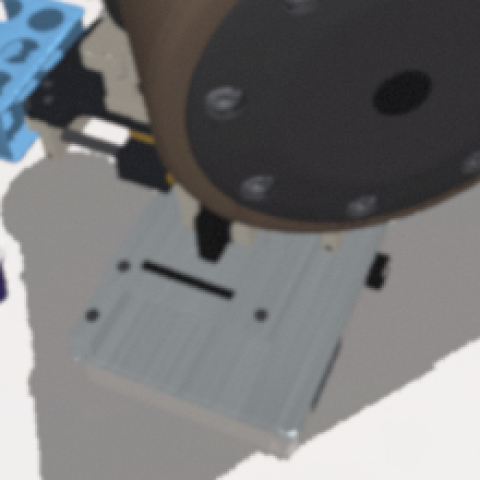

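The plate is level over the deck, held slightly left and in front of the fence. Lowering until I feel the pin.

>>> jog_arm --steps '[[[255,-0.012,0,0.08,0,0,0],[255,-0.012,0,0.14,0,0,0],[255,-0.012,0,0.18,0,0,0],[255,-0.012,0,0.196,0,0,0],[255,-0.012,0,0.196,0,0,0],[255,-0.012,0,0.196,0,0,0]]]'

```text
t: 7.6
eef_pos: [0.532, 0.3111, 0.0833]
ee_rot: [-3.141, 0.0, -1.424]
force: [0.3, -0.2, -3.0]
width: 0.014
gripper_force: 25.0
```

>>> jog_arm --steps '[[[255,0,0,0.004,0,0,0],[255,0,0,0.006,0,0,0],[255,0,0,0.008,0,0,0],[255,0,0,0.01,0,0,0],[255,0,0,0.012,0,0,0],[255,0,0,0.012,0,0,0]]]'

```text
t: 8.2
eef_pos: [0.5314, 0.311, 0.0795]
ee_rot: [3.141, -0.0, -1.424]
force: [0.8, 0.4, -3.4]
width: 0.0138
gripper_force: 25.0
```

>>> jog_arm --steps '[[[255,0,0,0.002,0,0,0],[255,0,0,0.004,0,0,0],[255,0,0,0.006,0,0,0],[255,0,0,0.006,0,0,0]]]'

```text
t: 8.6
eef_pos: [0.5315, 0.311, 0.0779]
ee_rot: [3.141, -0.0, -1.424]
force: [0.1, -0.0, -2.8]
width: 0.0137
gripper_force: 25.0
```

>>> jog_arm --steps '[[[255,0,0,0.002,0,0,0],[255,0,0,0.004,0,0,0],[255,0,0,0.004,0,0,0]]]'

```text
t: 8.9
eef_pos: [0.5314, 0.311, 0.0769]
ee_rot: [3.141, -0.0, -1.424]
force: [-0.1, -0.4, -2.7]
width: 0.0139
gripper_force: 25.0
```

>>> jog_arm --steps '[[[255,0,0,0.002,0,0,0],[255,0,0,0.004,0,0,0],[255,0,0,0.004,0,0,0]]]'

```text
t: 9.2
eef_pos: [0.5315, 0.3111, 0.076]
ee_rot: [-3.142, 0.0, -1.424]
force: [-0.2, -0.6, -3.0]
width: 0.0141
gripper_force: 25.0
```

>>> jog_arm --steps '[[[255,0,0,0.002,0,0,0],[255,0,0,0.004,0,0,0],[255,0,0,0.004,0,0,0]]]'

```text
t: 9.5
eef_pos: [0.5316, 0.3111, 0.0757]
ee_rot: [-3.141, 0.0, -1.424]
force: [-2.1, -0.7, 4.7]
width: 0.0142
gripper_force: 25.0
```

>>> jog_arm --steps '[[[255,0,0,0.002,0,0,0],[255,0,0,0.004,0,0,0],[255,0,0,0.004,0,0,0]]]'

```text
t: 9.8
eef_pos: [0.5317, 0.3113, 0.0753]
ee_rot: [-3.141, 0.0, -1.423]
force: [-4.0, -0.6, 10.2]
width: 0.0139
gripper_force: 25.0
```

Contact with the pin at TCP z about 0.0757, as predicted. I'll ease the load, then feel forward for the fence (+X is tool -y).

>>> jog_arm --steps '[[[255,0,0,-0.003,0,0,0],[255,0,0,-0.003,0,0,0],[255,0,0,-0.003,0,0,0],[255,0,0,-0.003,0,0,0],[255,0,0,-0.003,0,0,0]]]'

```text
t: 10.3
eef_pos: [0.5317, 0.3113, 0.0755]
ee_rot: [-3.141, 0.0, -1.424]
force: [-2.7, 0.5, 6.5]
width: 0.014
gripper_force: 25.0
```

>>> jog_arm --steps '[[[255,0,-0.004,0,0,0,0],[255,0,-0.008,0,0,0,0],[255,0,-0.012,0,0,0,0],[255,0,-0.016,0,0,0,0],[255,0,-0.02,0,0,0,0],[255,0,-0.02,0,0,0,0]]]'

```text
t: 10.9
eef_pos: [0.5362, 0.3116, 0.0753]
ee_rot: [3.141, -0.0, -1.424]
force: [-4.4, -0.4, 7.5]
width: 0.0138
gripper_force: 25.0
```

>>> jog_arm --steps '[[[255,0,-0.003,0,0,0,0],[255,0,-0.006,0,0,0,0],[255,0,-0.006,0,0,0,0]]]'

```text
t: 11.2
eef_pos: [0.5375, 0.3118, 0.0753]
ee_rot: [3.141, -0.0, -1.424]
force: [-4.2, 0.1, 8.7]
width: 0.0143
gripper_force: 25.0
```

>>> jog_arm --steps '[[[255,0,-0.002,-0.001,0,0,0],[255,0,-0.004,-0.001,0,0,0],[255,0,-0.004,-0.001,0,0,0]]]'

```text
t: 11.5
eef_pos: [0.5385, 0.3119, 0.0753]
ee_rot: [3.141, -0.0, -1.424]
force: [-4.0, 0.3, 5.9]
width: 0.0138
gripper_force: 25.0
```

>>> jog_arm --steps '[[[255,0,-0.002,0,0,0,0],[255,0,-0.004,0,0,0,0],[255,0,-0.004,0,0,0,0]]]'

```text
t: 11.8
eef_pos: [0.5395, 0.312, 0.0753]
ee_rot: [3.141, -0.0, -1.424]
force: [-3.6, -0.7, 6.9]
width: 0.0139
gripper_force: 25.0
```

>>> jog_arm --steps '[[[255,0,-0.002,0,0,0,0],[255,0,-0.004,0,0,0,0],[255,0,-0.004,0,0,0,0]]]'

```text
t: 12.1
eef_pos: [0.5398, 0.312, 0.0752]
ee_rot: [3.14, -0.001, -1.424]
force: [-6.5, 0.5, 8.3]
width: 0.0136
gripper_force: 25.0
```

>>> jog_arm --steps '[[[255,0,-0.002,-0.001,0,0,0],[255,0,-0.002,-0.001,0,0,0],[255,0,-0.002,-0.001,0,0,0]]]'

```text
t: 12.4
eef_pos: [0.5399, 0.312, 0.0753]
ee_rot: [3.139, -0.001, -1.424]
force: [-7.9, -0.3, 7.9]
width: 0.0138
gripper_force: 25.0
```

```bash
python3 g.py 0 0.0 .075; python3 -c "
from h import *
for i in range(3):
    s=arm.get_state();print(s['force'],s['moment'],s['ee_rot']);grab('top')"
```

```text
rel X,Y 0.00020723758658843221 0.025042423761561003
at [0.5399 0.312  0.0753] [ 3.1390e+00 -8.0000e-04 -1.4239e+00] F [-7.89 -0.33  7.89] w 0.0138 t 12.4
shift [0.1   0.001 0.001] turn [ 0.003 -0.001 -0.001]
[-7.88765718 -0.33199779  7.89350337] [-0.17263373  3.36804862  0.0274714 ] [ 3.13901696e+00 -8.41730762e-04 -1.42388608e+00]
[-8.43576876  0.68858642  8.51810988] [-0.18722075  3.41048017  0.03231537] [ 3.13905417e+00 -8.08432491e-04 -1.42385525e+00]
[-8.37574685 -0.41107979  8.2884054 ] [-0.15261254  3.40499196 -0.05344851] [ 3.13904106e+00 -8.83520344e-04 -1.42380709e+00]
```

Fence found: X force rises by about 4 N while the tool stops, and there is almost no moment about z, so the plate is square. Sliding gently along the fence toward -Y (tool +x).

>>> jog_arm --steps '[[[255,0.005,0,-0.001,0,0,0],[255,0.01,0,-0.001,0,0,0],[255,0.015,0,-0.001,0,0,0],[255,0.02,0,-0.001,0,0,0],[255,0.025,0,-0.001,0,0,0],[255,0.03,0,-0.001,0,0,0],[255,0.035,0,-0.001,0,0,0],[255,0.04,0,-0.001,0,0,0]]]'

```text
t: 13.35
eef_pos: [0.5415, 0.3041, 0.0755]
ee_rot: [3.141, 0.002, -1.423]
force: [-10.5, 5.7, 4.6]
width: 0.0137
gripper_force: 25.0
```

>>> jog_arm --steps '[[[255,0.004,0,0,0,0,0],[255,0.008,0,0,0,0,0],[255,0.012,0,0,0,0,0],[255,0.016,0,0,0,0,0],[255,0.02,0,0,0,0,0]]]'

```text
t: 13.85
eef_pos: [0.5422, 0.2991, 0.0755]
ee_rot: [3.141, 0.002, -1.423]
force: [-9.7, 7.2, 5.5]
width: 0.014
gripper_force: 25.0
```

```bash
python3 g.py 0 0.0016 .075
```

```text
rel X,Y 0.0006321393525015148 0.012010094965681688
at [0.5422 0.2991 0.0755] [ 3.1405e+00  1.9000e-03 -1.4232e+00] F [-9.71  7.16  5.49] w 0.014 t 13.85
shift [0.042 0.003 0.002] turn [ 0.001  0.002 -0.   ]
```

>>> jog_arm --steps '[[[255,0.004,0.001,0,0,0,0],[255,0.008,0.001,0,0,0,0],[255,0.012,0.001,0,0,0,0],[255,0.016,0.001,0,0,0,0],[255,0.02,0.001,0,0,0,0]]]'

```text
t: 14.35
eef_pos: [0.5431, 0.2924, 0.0747]
ee_rot: [3.14, -0.0, -1.424]
force: [-3.2, 1.2, -3.7]
width: 0.0137
gripper_force: 25.0
```

>>> jog_arm --steps '[[[255,0.002,0,0,0,0,0],[255,0.004,0,0,0,0,0],[255,0.006,0,0,0,0,0],[255,0.008,0,0,0,0,0]]]'

```text
t: 14.75
eef_pos: [0.5435, 0.2903, 0.0748]
ee_rot: [3.14, -0.001, -1.424]
force: [-5.6, 2.3, -2.5]
width: 0.0141
gripper_force: 25.0
```

>>> jog_arm --steps '[[[255,0.002,0,0,0,0,0],[255,0.004,0,0,0,0,0],[255,0.006,0,0,0,0,0]]]'

```text
t: 15.05
eef_pos: [0.5437, 0.2889, 0.0748]
ee_rot: [3.14, -0.0, -1.424]
force: [-6.1, 2.3, -3.1]
width: 0.0136
gripper_force: 25.0
```

The upward force vanished near rel Y 5 mm, so the hole is over the rounded pin top. Lowering gently.

>>> jog_arm --steps '[[[255,0,0.001,0.002,0,0,0],[255,0,0.001,0.004,0,0,0],[255,0,0.001,0.006,0,0,0],[255,0,0.001,0.006,0,0,0]]]'

```text
t: 15.45
eef_pos: [0.5437, 0.2888, 0.0742]
ee_rot: [3.14, -0.0, -1.424]
force: [-6.3, 0.5, 2.6]
width: 0.0137
gripper_force: 25.0
```

```bash
python3 g.py 0 0.0016 .075
```

```text
rel X,Y 0.0005689552780130662 0.0015630575825523645
at [0.5437 0.2888 0.0742] [ 3.1404e+00 -4.0000e-04 -1.4239e+00] F [-6.31  0.54  2.64] w 0.0137 t 15.45
shift [-0.     0.002 -0.003] turn [ 0.001 -0.001 -0.001]
```

>>> jog_arm --steps '[[[255,-0.002,0,0,0,0,0],[255,-0.004,0,0,0,0,0],[255,-0.004,0,0,0,0,0]]]'

```text
t: 15.75
eef_pos: [0.5435, 0.2892, 0.074]
ee_rot: [3.14, -0.001, -1.424]
force: [-6.0, -0.5, 2.5]
width: 0.0141
gripper_force: 25.0
```

>>> jog_arm --steps '[[[255,-0.002,0,0,0,0,0],[255,-0.004,0,0,0,0,0],[255,-0.004,0,0,0,0,0]]]'

```text
t: 16.05
eef_pos: [0.5433, 0.29, 0.0736]
ee_rot: [3.14, -0.001, -1.424]
force: [-4.8, -2.7, -1.6]
width: 0.014
gripper_force: 25.0
```

It drops further when moved back toward +Y, so I had overshot slightly. Continuing back and lowering.

>>> jog_arm --steps '[[[255,-0.002,0,0,0,0,0],[255,-0.004,0,0,0,0,0],[255,-0.004,0,0.002,0,0,0],[255,-0.004,0,0.004,0,0,0],[255,-0.004,0,0.004,0,0,0]]]'

```text
t: 16.55
eef_pos: [0.5432, 0.2913, 0.0725]
ee_rot: [3.14, -0.001, -1.424]
force: [-4.6, -1.3, -1.6]
width: 0.0138
gripper_force: 25.0
```

>>> jog_arm --steps '[[[255,0,0,0.002,0,0,0],[255,0,0,0.004,0,0,0],[255,0,0,0.004,0,0,0]]]'

```text
t: 16.85
eef_pos: [0.5432, 0.2915, 0.0716]
ee_rot: [3.14, -0.001, -1.424]
force: [-5.3, -1.6, -0.6]
width: 0.0139
gripper_force: 25.0
```

>>> jog_arm --steps '[[[255,0,0,0.003,0,0,0],[255,0,0,0.006,0,0,0],[255,0,0,0.008,0,0,0],[255,0,0,0.008,0,0,0]]]'

```text
t: 17.25
eef_pos: [0.5432, 0.2916, 0.0696]
ee_rot: [3.14, -0.001, -1.424]
force: [-6.5, -1.7, -1.5]
width: 0.0137
gripper_force: 25.0
```

>>> jog_arm --steps '[[[255,0,0,0.002,0,0,0],[255,0,0,0.004,0,0,0],[255,0,0,0.004,0,0,0]]]'

```text
t: 17.55
eef_pos: [0.5432, 0.2916, 0.0687]
ee_rot: [3.14, -0.001, -1.424]
force: [-5.9, -1.6, -1.6]
width: 0.014
gripper_force: 25.0
```

>>> jog_arm --steps '[[[255,0,0,0.003,0,0,0],[255,0,0,0.006,0,0,0],[255,0,0,0.009,0,0,0],[255,0,0,0.012,0,0,0],[255,0,0,0.012,0,0,0]]]'

```text
t: 18.05
eef_pos: [0.5432, 0.2916, 0.0656]
ee_rot: [3.14, -0.001, -1.424]
force: [-5.3, -0.1, -2.4]
width: 0.0138
gripper_force: 25.0
```

>>> jog_arm --steps '[[[255,0,0,0.003,0,0,0],[255,0,0,0.005,0,0,0],[255,0,0,0.006,0,0,0],[255,0,0,0.006,0,0,0]]]'

```text
t: 18.45
eef_pos: [0.5432, 0.2916, 0.0644]
ee_rot: [3.14, -0.001, -1.424]
force: [-7.2, -0.9, 0.4]
width: 0.014
gripper_force: 25.0
```

```bash
python3 g.py 0 0.0016 .064
```

```text
rel X,Y 0.0005044494238928255 0.004420203335389443
at [0.5432 0.2916 0.0644] [ 3.1402e+00 -7.0000e-04 -1.4239e+00] F [-7.17 -0.88  0.4 ] w 0.014 t 18.45
shift [0.011 0.002 0.001] turn [ 0.002 -0.001 -0.001]
```

Seated on the deck. Releasing with only a partial opening, since the fence is 55 mm from the bar.

>>> jog_arm --steps '[[[255,0,0,0.002,0,0,0],[255,0,0,0.002,0,0,0],[150,0,0,0,0,0,0],[150,0,0,0,0,0,0],[150,0,0,0,0,0,0],[150,0,0,0,0,0,0],[150,0,0,0,0,0,0],[150,0,0,0,0,0,0]]]'

```text
t: 19.25
eef_pos: [0.544, 0.2922, 0.0646]
ee_rot: [-3.141, 0.0, -1.424]
force: [0.7, 0.1, 0.1]
width: 0.0361
gripper_force: 0.0
```

>>> jog_arm --steps '[[[150,0,0,-0.1,0,0,0],[150,0,0,-0.2,0,0,0],[150,0,0,-0.35,0,0,0],[150,0,0,-0.5,0,0,0],[150,0,0,-0.6,0,0,0],[150,0,0,-0.6,0,0,0]]]'

```text
t: 19.85
eef_pos: [0.5457, 0.2934, 0.2193]
ee_rot: [-3.135, 0.004, -1.423]
force: [-0.4, -0.3, 0.6]
width: 0.036
gripper_force: 0.0
```

>>> jog_arm --steps '[[[150,0.9,0.4,0,0,0,0],[150,0.9,0.4,0,0,0,0],[150,0.9,0.4,0,0,0,0],[150,0.9,0.4,0,0,0,0],[150,0.9,0.4,0,0,0,0],[150,0.9,0.4,0,0,0,0]]]'

```text
t: 20.45
eef_pos: [0.4755, 0.051, 0.2143]
ee_rot: [3.141, 0.0, -1.427]
force: [0.8, 0.7, 0.7]
width: 0.036
gripper_force: 0.0
```

```bash
python3 - <<'E'
from h import *
grab('side','s4.png'); grab('top','t4.png')
c=cv2.imread('pics/s4.png')[270:450,160:350]; t=cv2.imread('pics/t4.png')[205:300,180:280]
cv2.imwrite('pics/c4.png',np.hstack([cv2.resize(c,(400,400),interpolation=3),cv2.resize(t,(400,400),interpolation=3)]))
E
```

```text
(no output)
```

View pics/c4.png

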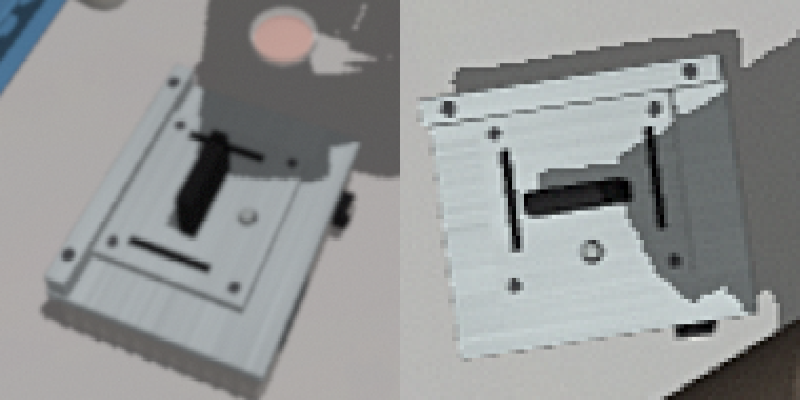

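The picture shows the plate flat on the deck, square and tight against the fence, with the pin visible in its hole (side crop (247,216), top crop (592,251)). Nothing is touching the robot.

```bash
python3 -c "
from station import arm
print(arm.job_done())"
```

```text
the job is handed in; nothing more can be done
None
```

The carrier plate is seated on the shaker deck with the pin through its hole, flat and square against the fence, released, and the job is handed in at about 20.5 s.

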